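# Set the bioprinter's air regulator and lock it

### The arm

A 7-joint arm with a two-finger parallel gripper is mounted at the origin on the work surface. World frame = base frame: x ahead of the robot, y to its left, z up, the work surface at z = 0. Lengths are in m, angles in rad, forces in N, time in s.
With the tool pointing down it reaches from about 0.425 to 0.925 m from the base axis. Payload 6.8 kg.
Tool frame: the origin (TCP) lies midway between the tips of the shut fingers; the grasp point (between the pads) lies 19 mm behind it (bot.pinch_z is the distance from the TCP to the grasp point, in m); x points along the fingers, y is the direction in which the jaws open and shut, and the axes are right-handed (so a half turn about x gives the same grasp; the last joint's range is limited). The gripper opens to 85 mm and grips with 20 to 120 N. Pads are 22 mm wide; open, the fingers measure 114 mm over their backs; the gripper's body (76 mm by 85 mm) begins 54 mm behind the grasp point. The pads swing forward as they close: fully open they stand 13 mm farther back than shut.
Start: joints at [1.177, 0.477, 0.022, 1.555, -0.011, 1.109, -0.083], TCP at [0.19, -0.648, 0.231] pointing down, gripper open.
Joint ranges: [-2.96, 2.96], [-0.34, 2.1], [-1.41, 1.46], [0.24, 2.44], [-1.37, 4.51], [0.17, 1.92], [-2.96, 2.96]. Speed limits (rad/s): [2.39, 2.39, 3.14, 3.14, 3.14, 3.14, 3.14].

### API

Orientations are given as a unit quaternion [w, x, y, z].
In Python, from station import bot gives the robot as it stands. The module is installed in compiled form; this text tells all that it offers.
- The arm moves only by the tool step_arm, never from a script. Its argument "plan" is a list of rows, each a list of 6 numbers: the shift along the tool's x, y, z in units of 40 mm (1.0 is 40 mm), then the turn, a rotation vector about the tool's x, y, z in units of 360 degrees (1.0 is 360 degrees). In form: [[dx, dy, dz, ax, ay, az], ...]. A call has 1 to 8 rows; each row shifts and turns the commanded pose from where the row before left it, along the tool's axes as they then stand; what a row does not reach is not made up. A row lasts 1/8 s, in which the tool goes at most 62.5 mm and 10.7 degrees, less where a joint would pass 70% of its speed; a pose out of reach is approached as far as the arm can. A call with a number of a shift or a turn outside -1 to 1 is refused whole. A call with a gripper value outside its range is refused whole. "fingers" is the closure, from -1 (fully open) to 1 (shut), set as the call begins (left out, the last holds). The fingers move at their own pace and stop on an object; "force" is the grip in N (left out, the last holds). Time passes only in rows, so rows that do not move let the fingers close. It gives the time, the measured TCP pose, the force and the opening at its end, in the units of the state.
- bot.get_obs(): the state, without advancing time (a new reading comes with each control period).
- bot.read_camera(name): name is "side" or "top"; returns (picture, depth): 420x560x3 uint8, red, green, blue; 420x560 float32, m along the optical axis (not along the pixel's ray), 0 where there is no reading.
- bot.camera_model(name): a dict with "mtx" (3x3 intrinsics, pixels), "k1" (the pictures are not rectified: a ray, as slopes to the right and down, at radius r is drawn at 1 + k1 r^2 times it, then the intrinsics apply), "origin" and "rotation" of the camera in the world. Camera axes: x right, y up, looking along -z (the intrinsics and any distortion apply to the point x, -y, -z); pixel columns grow to the right and rows downward; lengths in m; the calibration is good to about 2 mm. A picture is of the moment at which its call begins. camera_model takes no time and is no camera call.
- bot.hand_in(): hands the job in, once; it reports no verdict.
The state is a dict: "t": time; "q": joint angles; "joint_vel": joint speeds; "joint_torque": joint torques, N m; "eef_pos": TCP position; "tool_rot": TCP orientation; "contact_force": force on the tool from outside, world axes, zero at the start; "torque": the same for the moment, N m; "gripper_width": opening from 0.0 (shut) to 1.0 (fully open).
Only numpy, scipy, OpenCV 4.12 (cv2) and the standard library are available. Lean on these libraries where they do the work, as an engineer would, in place of code of your own. Each camera call takes 0.05 s, during which the arm holds its last target.

### The job

Set the bioprinter's air pressure on the regulator that has a sliding metal guard: turn its pointer knob clockwise until the nose points at the broad black mark on the dial, and let go. Then slide the guard fully home over the knob to lock the setting, without disturbing it, and let go.

Things in the scene. Friction and masses are not known exactly. Their poses are not given: they have to be found in the camera images.
- knob (a joint): Angle of the knob of the regulator with the guard (rad): grows clockwise from above, 0 to 3.0. At 1.571 the nose is at the broad black mark (7 x 13 mm, on the dial's side away from the robot). Starts at 0.2 to 0.95; no stop or click at the mark; stays where left (friction 0.06 N m). A second regulator with the same knob and dial, a shorter housing and no guard is not the one to set.
- knob_grip (a point): Point on that knob's axis, 28 mm above the fixed white housing (130 x 250 x 50 mm high), 10 mm below the knob's top. Black knob: upright bar 14 mm wide, flats 36 mm long, pointed nose 25 mm from the axis, white line on top towards the nose, on a round metal skirt 44 mm wide and 3 mm thick. x points to the nose and turns with the knob, y lies across the bar (pinch along it), z is up.
- lock (a joint): How far the sliding guard has been pushed (m): 0 fully open, 0.13 fully home over the knob, at its end stop. Starts at 0 to 0.025. Slides level on straight rails with about 2 N of friction and stays where left.
- lock_grip (a point): Point in the guard's fin, 70 mm above the housing. Guard: aluminium hood 92 mm across, 84 mm along the slide, 47 mm high, open below and towards the knob, passes clear over it. Fin on mid-roof: 12 mm thick along the slide, 44 mm across it, 32 mm high; the point is 22 mm above the roof, 10 mm below the fin's top. The guard closes towards -y of this frame; z up. Home, it is above the knob's axis.

How it is judged:
By the outcome, as a careful person would: the job done as asked, in the order asked, and still so for the second after the job is handed in, with the robot touching nothing.
It also fails if it takes over 45 s, if anything falls off the work surface, if the arm or the gripper's body presses on something with over 40 N, if the wrist force passes 120 N, or if a joint passes its speed limit or range.

## Working session

There is one attempt and no reset: what is moved stays moved. The work goes in short steps, Python scripts to look and compute and a tool call to move; the robot and the scene stay as the last step left them, time stands still between calls to the robot, and variables do not carry over. Pictures are saved under pics/ and viewed, and the job is handed in when it is done.

Besides the shell and the picture viewer there is one more tool, called after "Request:" as name(argument=value, ...), one argument or row to a line, values as JSON. step_arm: Moves the arm, as the interface text tells. Shifts and turns lie within -1 to 1; 1 stands for 40 mm of shift or 360 degrees of turn. Its arguments: {"type":"object","properties":{"plan":{"type":"array"},"fingers":{"type":"number"},"force":{"type":"number"}},"required":["plan"]}

```bash
mkdir -p pics; python3 - <<'E'
from station import bot
import cv2,numpy as np
o=bot.get_obs();print(o)
print(bot.pinch_z)
for n in("side","top"):
    p,d=bot.read_camera(n);cv2.imwrite(f"pics/{n}0.png",p[:,:,::-1]);np.savez(f"{n}0.npz",p=p,d=d);print(n,bot.camera_model(n))
E
```

```text
{'t': 0.0, 'q': array([ 1.17692868,  0.47780115,  0.02236198,  1.55643527, -0.0115012 ,
        1.10930022, -0.08305889]), 'joint_vel': array([ 0.00098949,  0.00116174,  0.00046159, -0.00058839, -0.00134028,
       -0.00082515,  0.00139949]), 'joint_torque': array([-9.19411395e-04, -5.96454978e+01,  1.60706889e+00, -2.81194836e+01,
        1.24405359e-02,  9.37582925e-03, -1.78739805e-05]), 'eef_pos': array([ 0.19008737, -0.64707344,  0.23033228]), 'tool_rot': array([-0.10007947, -0.69975705, -0.10133163,  0.70004005]), 'contact_force': array([-0.7971748 ,  1.00593242,  0.02783183]), 'torque': array([0.00114115, 0.07103298, 0.00268627]), 'gripper_width': 0.9985873367440287}
0.0187
side {'mtx': array([[399.12128751,   0.        , 283.25243986],
       [  0.        , 399.12128751, 204.595779  ],
       [  0.        ,   0.        ,   1.        ]]), 'k1': -0.06520672539746973, 'origin': array([0.43397878, 0.45841887, 0.58548012]), 'rotation': array([-0.1285557 , -0.06274564,  0.37520457,  0.91583729])}
top {'mtx': array([[508.88660715,   0.        , 282.3784509 ],
       [  0.        , 508.88660715, 207.49275433],
       [  0.        ,   0.        ,   1.        ]]), 'k1': 0.03539372285623621, 'origin': array([0.4367413 , 0.0054109 , 1.25431464]), 'rotation': array([-0.70369809, -0.0364123 ,  0.04729946,  0.70798722])}
```

View pics/side0.png

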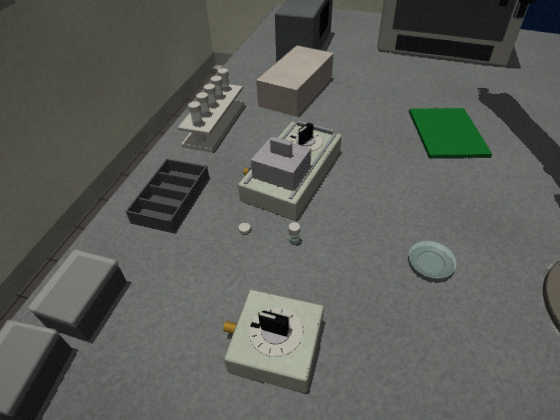

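View pics/top0.png

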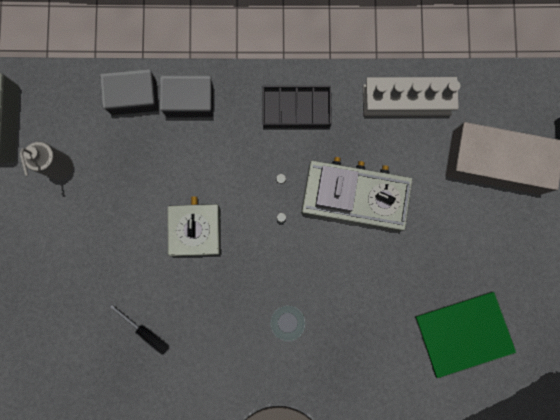

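```bash
cat > h.py <<'E'
import numpy as np,cv2
from scipy.spatial.transform import Rotation as R
def Rq(q): return R.from_quat([q[1],q[2],q[3],q[0]])
def ray(m,uv):
    u=cv2.undistortPoints(np.array(uv,float).reshape(-1,1,2),m['mtx'],np.array([m['k1'],0,0,0.])).reshape(-1,2)
    d=np.c_[u[:,0],-u[:,1],-np.ones(len(u))]
    return Rq(m['rotation']).apply(d)
def plane(m,uv,z):
    d=ray(m,uv);o=m['origin'];return o+d*((z-o[2])/d[:,2])[:,None]
def depthpt(m,uv,dep): return m['origin']+ray(m,uv)*np.array(dep).reshape(-1,1)
def proj(m,P):
    c=Rq(m['rotation']).inv().apply(np.atleast_2d(P)-m['origin']);x=c[:,0]/-c[:,2];y=-c[:,1]/-c[:,2];f=1+m['k1']*(x*x+y*y)
    return np.c_[x*f*m['mtx'][0,0]+m['mtx'][0,2],y*f*m['mtx'][1,1]+m['mtx'][1,2]]
E
python3 - <<'E'
from h import *
from station import bot
m=bot.camera_model("top");p,d=np.load("top0.npz")['p'],np.load("top0.npz")['d']
c=p[150:240,290:425,::-1];cv2.imwrite("pics/topz.png",cv2.resize(c,None,fx=5.9,fy=5.9,interpolation=cv2.INTER_CUBIC))
s=np.load("side0.npz")['p'][115:220,230:350,::-1];cv2.imwrite("pics/sidez.png",cv2.resize(s,None,fx=5.5,fy=5.5,interpolation=cv2.INTER_CUBIC))
for uv in [(312,163),(411,178),(405,229),(304,213),(386,199),(360,210),(338,186),(330,200),(250,200)]:
    print(uv,depthpt(m,[uv],[d[uv[1],uv[0]]]).round(4),plane(m,[uv],.05).round(4))
E
```

```text
(312, 163) [[ 0.6874 -0.0857  0.0513]] [[ 0.6876 -0.0858  0.05  ]]
(411, 178) [[ 0.65   -0.3237  0.0488]] [[ 0.6498 -0.3234  0.05  ]]
(405, 229) [[ 0.5308 -0.3172  0.0009]] [[ 0.5271 -0.3046  0.05  ]]
(304, 213) [[ 0.5679 -0.0658  0.0378]] [[ 0.5665 -0.0651  0.05  ]]
(386, 199) [[ 0.5942 -0.2535  0.0869]] [[ 0.5992 -0.2617  0.05  ]]
(360, 210) [[ 0.5727 -0.1983  0.0529]] [[ 0.573  -0.1988  0.05  ]]
(338, 186) [[ 0.6182 -0.1372  0.1309]] [[ 0.6312 -0.1474  0.05  ]]
(330, 200) [[ 0.5911 -0.1223  0.0979]] [[ 0.5975 -0.1276  0.05  ]]
(250, 200) [[ 0.6056  0.066  -0.0034]] [[0.5984 0.0634 0.05  ]]
```

View pics/topz.png

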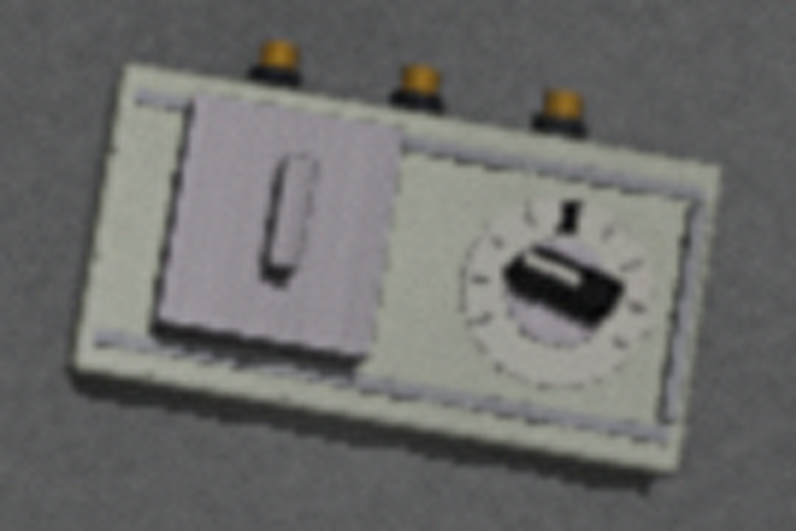

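View pics/sidez.png

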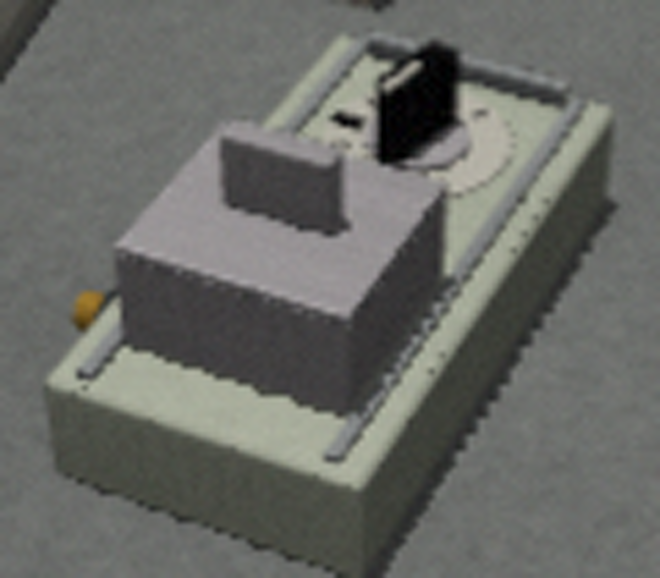

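```bash
python3 - <<'E'
from h import *
from station import bot
for n in("top","side"):
    m=bot.camera_model(n);f=np.load(n+"0.npz");p,d=f['p'],f['d']
    v,u=np.mgrid[0:420,0:560];uv=np.c_[u.ravel(),v.ravel()].astype(float)
    P=depthpt(m,uv,d.ravel());g=p.reshape(-1,3).astype(int)
    roi=(P[:,0]>.5)&(P[:,0]<.72)&(P[:,1]>-.36)&(P[:,1]<-.03)
    def rect(mask,z,nm):
        # largest component, cast on plane
        im=mask.reshape(420,560).astype(np.uint8)
        k,l,s,c=cv2.connectedComponentsWithStats(im)
        if k<2: print(nm,'none');return
        i=1+np.argmax(s[1:,4]);sel=l.ravel()==i
        Q=plane(m,uv[sel],z) ;r=cv2.minAreaRect((Q[:,:2]*1000).astype(np.float32))
        mom=Q[:,:2].mean(0); w,V=np.linalg.eigh(np.cov(Q[:,:2].T))
        ax=V[:,1]
        print(n,nm,sel.sum(),'zmed',np.median(P[sel,2]).round(4),'rect',np.round(r,1) if 0 else r,'mean',mom.round(4),'axis deg',np.degrees(np.arctan2(ax[1],ax[0])).round(1))
    z=P[:,2];sat=g.max(1)-g.min(1)
    rect(roi&(z>.035),.05,'all')
    rect(roi&(z>.09)&(z<.103),.097,'roof')
    rect(roi&(z>.115),.129,'fin')
    rect(roi&(z>.080)&(z<.094)&(P[:,1]<-.2),.088,'knobtop')
    blk=roi&(g.max(1)<45)&(P[:,1]<-.2)
    rect(blk&(z>.045)&(z<.058),.051,'mark')
    print(g[int(199*560+386)])
E
```

```text
top all 5604 zmed 0.0512 rect ((613.1808471679688, -192.9214324951172), (248.6387176513672, 138.88803100585938), 79.62724304199219) mean [ 0.6092 -0.1922] axis deg 79.7
top roof 1315 zmed 0.0968 rect ((619.6951904296875, -139.67503356933594), (84.1883773803711, 92.96757507324219), 79.78082275390625) mean [ 0.6191 -0.1394] axis deg 170.5
top fin 116 zmed 0.1284 rect ((619.4028930664062, -138.88653564453125), (12.901155471801758, 44.91888427734375), 79.50281524658203) mean [ 0.6195 -0.1389] axis deg 169.3
top knobtop 114 zmed 0.0868 rect ((599.2388916015625, -253.77328491210938), (41.34318923950195, 15.225956916809082), 64.81848907470703) mean [ 0.5988 -0.2544] axis deg 66.4
top mark 6 zmed 0.049 rect ((629.2968139648438, -262.4179992675781), (2.2603774070739746, 8.523597717285156), 70.16220092773438) mean [ 0.6293 -0.2624] axis deg 159.2
[16 16 16]
side all 5239 zmed 0.054 rect ((617.7431030273438, -190.5261993408203), (274.0570983886719, 149.97048950195312), 79.8663558959961) mean [ 0.6144 -0.1743] axis deg 81.1
side roof 1093 zmed 0.0975 rect ((622.33203125, -134.15408325195312), (92.01851654052734, 95.78775024414062), 79.88314819335938) mean [ 0.6192 -0.1247] axis deg -165.7
side fin 218 zmed 0.1264 rect ((620.5025634765625, -128.14459228515625), (30.33747100830078, 50.779727935791016), 79.4930419921875) mean [ 0.6205 -0.1292] axis deg 161.6
side knobtop 111 zmed 0.0873 rect ((602.0509643554688, -247.54380798339844), (50.347137451171875, 20.61799430847168), 65.40965270996094) mean [ 0.6012 -0.2487] axis deg 72.2
side mark 21 zmed 0.0551 rect ((600.4058227539062, -254.34677124023438), (42.254634857177734, 7.41264533996582), 56.87261962890625) mean [ 0.6022 -0.2522] axis deg 59.6
[108 110 106]
```

```bash
cat > go.py <<'E'
from h import *
from station import bot
# target: TCP pos, jaw yaw (deg, world direction of tool y, modulo 180)
def go(tp,yaw=None):
    o=bot.get_obs();r=Rq(o['tool_rot']);M=r.as_matrix()
    print('t',o['t'],'tcp',o['eef_pos'].round(4),'q',o['q'].round(2),'F',o['contact_force'].round(1),'w',round(o['gripper_width'],3))
    print('tool x',M[:,0].round(4),'jaw yaw',np.degrees(np.arctan2(M[1,1],M[0,1])).round(2))
    d=r.inv().apply(np.array(tp)-o['eef_pos']);print('shift units',(d/.04).round(3))
    if yaw is not None:
        for a in(yaw,yaw+180):
            a=np.radians(a);X=np.array([0,0,-1.]);Y=np.array([np.cos(a),np.sin(a),0]);T=np.c_[X,Y,np.cross(X,Y)]
            rv=(r.inv()*R.from_matrix(T)).as_rotvec();print('turn units',(rv/2/np.pi).round(4),'deg',np.degrees(rv).round(2))
E
python3 -c "
from go import *
go([.598,-.257,.19],-24.5)"
```

```text
t 0.1 tcp [ 0.1901 -0.6471  0.2304] q [ 1.18  0.48  0.02  1.56 -0.01  1.11 -0.08] F [-0.1 -0.2  1. ] w 0.996
tool x [-5.0e-04  1.6e-03 -1.0e+00] jaw yaw -73.63
shift units [  1.021  -6.481 -12.532]
turn units [-1.365e-01 -1.000e-04  3.000e-04] deg [-4.913e+01 -4.000e-02  9.000e-02]
turn units [3.635e-01 3.000e-04 1.000e-04] deg [1.3087e+02 1.1000e-01 4.0000e-02]
```

Request:
step_arm(
  plan=[
    [0, -0.4, -0.78, 0, 0, 0],
    [0, -0.4, -0.78, 0, 0, 0],
    [0, -0.4, -0.78, 0, 0, 0],
    [0, -0.4, -0.78, 0, 0, 0],
    [0, -0.4, -0.78, 0, 0, 0],
    [0, -0.4, -0.78, 0, 0, 0],
    [0, -0.4, -0.78, 0, 0, 0],
    [0, -0.4, -0.78, 0, 0, 0],
  ],
  fingers=-1,
)

```text
t: 1.1
eef_pos: [0.3942, -0.4534, 0.2309]
tool_rot: [-0.1, -0.7, -0.101, 0.7]
contact_force: [0.2, -0.4, -0.7]
gripper_width: 1.0
```

Request:
step_arm(
  plan=[
    [0, -0.4, -0.78, 0, 0, 0],
    [0, -0.4, -0.78, 0, 0, 0],
    [0, -0.4, -0.78, 0, 0, 0],
    [0, -0.4, -0.78, 0, 0, 0],
    [0, -0.4, -0.78, 0, 0, 0],
    [0, -0.4, -0.78, 0, 0, 0],
    [0, -0.4, -0.78, 0, 0, 0],
    [0, 0, 0, 0, 0, 0],
  ],
)

```text
t: 2.1
eef_pos: [0.5738, -0.2816, 0.2307]
tool_rot: [0.102, 0.7, 0.103, -0.699]
contact_force: [-1.0, -1.0, -0.2]
gripper_width: 1.002
```

Request:
step_arm(
  plan=[
    [0, 0, 0, -0.0273, 0, 0],
    [0, 0, 0, -0.0273, 0, 0],
    [0, 0, 0, -0.0273, 0, 0],
    [0, 0, 0, -0.0273, 0, 0],
    [0, 0, 0, -0.0273, 0, 0],
    [0, 0, 0, 0, 0, 0],
    [0, 0, 0, 0, 0, 0],
  ],
)

```text
t: 2.98
eef_pos: [0.5711, -0.286, 0.2311]
tool_rot: [-0.381, -0.595, -0.381, 0.596]
contact_force: [-0.0, -0.1, -0.6]
gripper_width: 1.002
```

```bash
python3 -c "
from go import *
go([.598,-.257,.15],-24.5)"
```

```text
t 2.975 tcp [ 0.5711 -0.286   0.2311] q [ 0.6   0.44 -0.32  1.63  0.15  1.1  -0.19] F [-0.  -0.1 -0.6] w 1.002
tool x [-6.e-04 -1.e-04 -1.e+00] jaw yaw -24.72
shift units [ 2.027  0.308 -0.94 ]
turn units [-0.0006  0.      0.0001] deg [-0.22  0.02  0.03]
turn units [ 4.994e-01  1.000e-04 -1.000e-04] deg [ 1.7978e+02  4.0000e-02 -3.0000e-02]
```

Request:
step_arm(
  plan=[
    [0.5, 0.1, -0.31, 0, 0, 0],
    [0.5, 0.1, -0.31, 0, 0, 0],
    [0.5, 0.1, -0.31, 0, 0, 0],
    [0.5, 0, 0, 0, 0, 0],
    [0, 0, 0, 0, 0, 0],
    [0, 0, 0, 0, 0, 0],
  ],
)

```text
t: 3.72
eef_pos: [0.598, -0.2573, 0.1516]
tool_rot: [-0.383, -0.595, -0.382, 0.595]
contact_force: [0.3, -0.2, 0.4]
gripper_width: 0.996
```

```bash
python3 -c "
from go import *
go([.598,-.257,.06],-24.5)
for n in ('side','top'):
    p,d=bot.read_camera(n);c=p[80:240,200:380,::-1] if n=='side' else p[150:260,300:430,::-1];cv2.imwrite('pics/%s1.png'%n,cv2.resize(c,None,fx=4,fy=4))"
```

```text
t 3.725 tcp [ 0.598  -0.2573  0.1516] q [ 0.53  0.54 -0.31  1.67  0.19  0.96 -0.27] F [ 0.3 -0.2  0.4] w 0.996
tool x [ 3.e-04 -5.e-04 -1.e+00] jaw yaw -24.54
shift units [ 2.289 -0.005 -0.008]
turn units [-0.0001  0.0001 -0.0001] deg [-0.04  0.02 -0.03]
turn units [ 4.999e-01 -1.000e-04 -1.000e-04] deg [ 1.7996e+02 -4.0000e-02 -3.0000e-02]
```

View pics/side1.png

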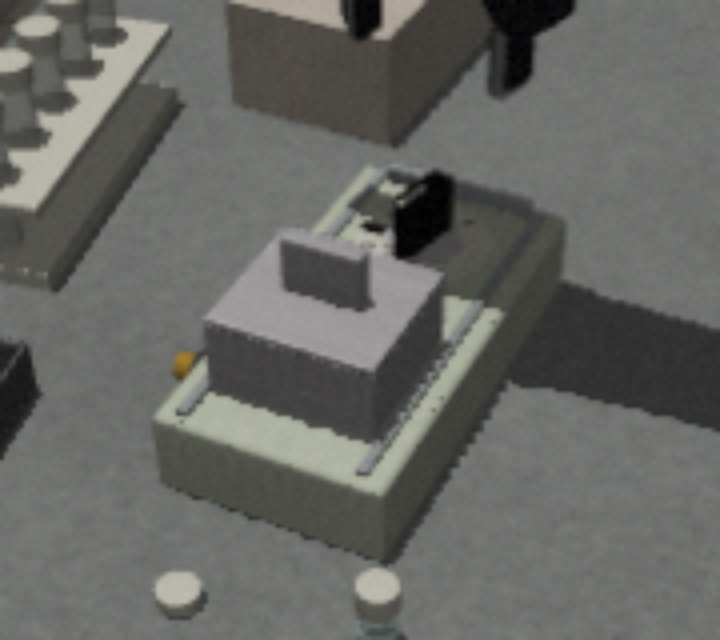

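The side view shows the fingers (crop columns 360 and 515) straddling the knob (425,215) from above. I'll descend and close.

Request:
step_arm(
  plan=[
    [0.5, 0, 0, 0, 0, 0],
    [0.5, 0, 0, 0, 0, 0],
    [0.5, 0, 0, 0, 0, 0],
    [0.4, 0, 0, 0, 0, 0],
    [0.35, 0, 0, 0, 0, 0],
    [0, 0, 0, 0, 0, 0],
    [0, 0, 0, 0, 0, 0],
  ],
  fingers=-1,
)

```text
t: 4.7
eef_pos: [0.5985, -0.2567, 0.0618]
tool_rot: [0.383, 0.595, 0.382, -0.594]
contact_force: [0.2, -0.4, 1.2]
gripper_width: 0.998
```

Request:
step_arm(
  plan=[
    [0, 0, 0, 0, 0, 0],
    [0, 0, 0, 0, 0, 0],
    [0, 0, 0, 0, 0, 0],
    [0, 0, 0, 0, 0, 0],
    [0, 0, 0, 0, 0, 0],
    [0, 0, 0, 0, 0, 0],
    [0, 0, 0, 0, 0, 0],
    [0, 0, 0, 0, 0, 0],
  ],
  fingers=1,
  force=30,
)

```text
t: 5.7
eef_pos: [0.6004, -0.2577, 0.062]
tool_rot: [0.384, 0.596, 0.381, -0.594]
contact_force: [5.8, -2.6, -2.6]
gripper_width: 0.158
```

```bash
python3 -c "
from go import *
go([.598,-.257,.06],-100.3)
p,d=bot.read_camera('side');c=p[80:240,200:380,::-1];cv2.imwrite('pics/side2.png',cv2.resize(c,None,fx=4,fy=4))"
```

```text
t 5.7 tcp [ 0.6004 -0.2577  0.062 ] q [ 0.51  0.64 -0.29  1.72  0.24  0.8  -0.31] F [ 5.8 -2.6 -2.6] w 0.158
tool x [ 0.005  -0.0017 -1.    ] jaw yaw -24.49
shift units [ 0.05  -0.061  0.009]
turn units [ 0.2106 -0.0006 -0.0007] deg [75.81 -0.22 -0.23]
turn units [-0.2894  0.0007 -0.0007] deg [-104.19    0.25   -0.24]
```

View pics/side2.png

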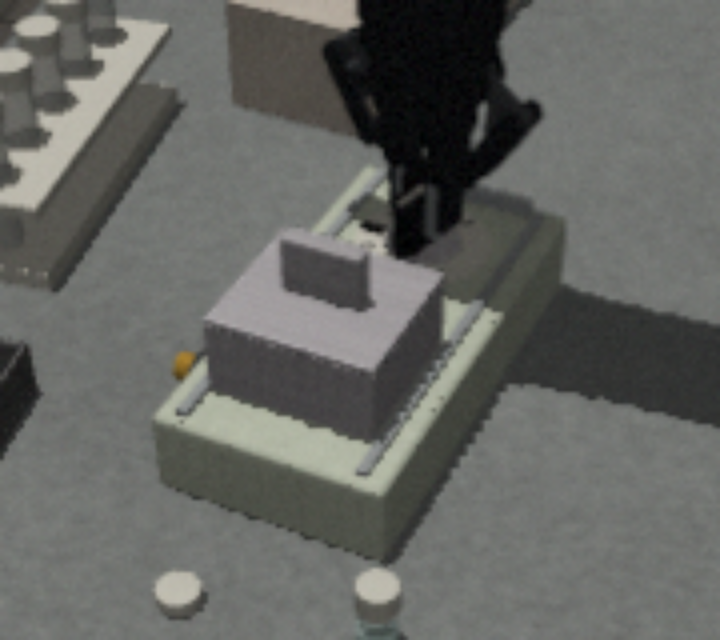

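Request:
step_arm(
  plan=[
    [0, 0.05, 0, 0, 0, 0],
    [0, 0, 0, 0.02, 0, 0],
    [0, 0, 0, 0.02, 0, 0],
    [0, 0, 0, 0.02, 0, 0],
    [0, 0, 0, 0.02, 0, 0],
    [0, 0, 0, 0.02, 0, 0],
    [0, 0, 0, 0, 0, 0],
  ],
)

```text
t: 6.62
eef_pos: [0.6001, -0.2573, 0.062]
tool_rot: [0.181, 0.684, 0.18, -0.684]
contact_force: [-1.1, 1.3, 4.9]
gripper_width: 0.16
```

```bash
python3 -c "
from go import *
go([.6,-.2577,.06],-100.3);print(bot.get_obs()['torque'])"
```

```text
t 6.625 tcp [ 0.6001 -0.2573  0.062 ] q [ 0.4   0.63 -0.13  1.73  0.11  0.79 -0.83] F [-1.1  1.3  4.9] w 0.16
tool x [ 3.e-04 -4.e-04 -1.e+00] jaw yaw -60.43
shift units [0.05  0.007 0.006]
turn units [ 1.107e-01 -0.000e+00 -1.000e-04] deg [ 3.987e+01 -1.000e-02 -3.000e-02]
turn units [-3.893e-01  1.000e-04 -0.000e+00] deg [-1.4013e+02  3.0000e-02 -2.0000e-02]
[ 0.13090741  0.29519606 -0.06452857]
```

Good; the torque of about 0.065 N m matches the knob friction. Continuing.

Request:
step_arm(
  plan=[
    [0, 0, 0, 0.02, 0, 0],
    [0, 0, 0, 0.02, 0, 0],
    [0, 0, 0, 0.02, 0, 0],
    [0, 0, 0, 0.02, 0, 0],
    [0, 0, 0, 0.02, 0, 0],
    [0, 0, 0, 0.01, 0, 0],
    [0, 0, 0, 0, 0, 0],
    [0, 0, 0, 0, 0, 0],
  ],
)

```text
t: 7.62
eef_pos: [0.6001, -0.2567, 0.062]
tool_rot: [-0.061, 0.704, -0.061, -0.704]
contact_force: [-1.7, 2.0, 7.0]
gripper_width: 0.157
```

```bash
python3 -c "
from go import *
go([.6,-.2577,.06],-100.3);print(bot.get_obs()['torque'])"
```

```text
t 7.625 tcp [ 0.6001 -0.2567  0.062 ] q [ 0.28  0.63  0.04  1.74 -0.04  0.78 -1.4 ] F [-1.7  2.   7. ] w 0.157
tool x [ 2.e-04  7.e-04 -1.e+00] jaw yaw -99.92
shift units [ 0.049  0.024 -0.003]
turn units [ 0.0011 -0.      0.0001] deg [ 0.38 -0.    0.04]
turn units [-4.989e-01 -2.000e-04 -0.000e+00] deg [-1.7962e+02 -7.0000e-02 -0.0000e+00]
[ 0.40040478  0.28339642 -0.01988489]
```

Request:
step_arm(
  plan=[
    [0, 0, 0, 0.001, 0, 0],
    [0, 0, 0, 0, 0, 0],
    [0, 0, 0, 0, 0, 0],
  ],
)

```text
t: 8.0
eef_pos: [0.6001, -0.2567, 0.062]
tool_rot: [-0.064, 0.704, -0.063, -0.704]
contact_force: [-1.7, 1.1, 6.9]
gripper_width: 0.161
```

Request:
step_arm(
  plan=[
    [0, 0, 0, 0, 0, 0],
    [0, 0, 0, 0, 0, 0],
    [0, 0, 0, 0, 0, 0],
    [0, 0, 0, 0, 0, 0],
    [0, 0, 0, 0, 0, 0],
    [0, 0, 0, 0, 0, 0],
    [0, 0, 0, 0, 0, 0],
  ],
  fingers=-1,
)

```text
t: 8.88
eef_pos: [0.5998, -0.2573, 0.0613]
tool_rot: [0.064, -0.704, 0.064, 0.704]
contact_force: [-0.0, 0.4, -0.4]
gripper_width: 1.0
```

Request:
step_arm(
  plan=[
    [-0.4, 0, 0, 0, 0, 0],
    [-0.8, 0, 0, 0, 0, 0],
    [-0.8, 0, 0, 0, 0, 0],
    [-0.8, 0, 0, 0, 0, 0],
    [0, 0.8, 0, 0, 0, 0],
    [0, 1, 0, 0, 0, 0],
    [0, 1, 0, 0, 0, 0],
    [0, 1, 0, 0, 0, 0],
  ],
)

```text
t: 9.88
eef_pos: [0.5722, -0.4082, 0.1748]
tool_rot: [-0.064, 0.705, -0.065, -0.704]
contact_force: [-0.1, 0.9, 0.3]
gripper_width: 1.001
```

Request:
step_arm(
  plan=[
    [0, 1, 0, 0, 0, 0],
    [0, 0, 0, 0, 0, 0],
  ],
)

```text
t: 10.12
eef_pos: [0.5625, -0.4513, 0.1745]
tool_rot: [0.065, -0.704, 0.068, 0.704]
contact_force: [-0.5, 0.7, -0.5]
gripper_width: 1.001
```

```bash
cat > kn.py <<'E'
from go import *
import sys
def knob(tag):
    m=bot.camera_model('top');p,d=bot.read_camera('top')
    cv2.imwrite(f'pics/top{tag}.png',cv2.resize(p[150:240,290:425,::-1],None,fx=5.9,fy=5.9,interpolation=cv2.INTER_CUBIC))
    np.savez(f'top{tag}.npz',p=p,d=d)
    v,u=np.mgrid[0:420,0:560];uv=np.c_[u.ravel(),v.ravel()].astype(float);P=depthpt(m,uv,d.ravel())
    b=(np.abs(P[:,0]-.6)<.05)&(np.abs(P[:,1]+.255)<.05)
    s=b&(P[:,2]>.078)&(P[:,2]<.096);Q=plane(m,uv[s],.088)[:,:2]
    r=cv2.minAreaRect((Q*1000).astype(np.float32));w,V=np.linalg.eigh(np.cov(Q.T));a=V[:,1]
    print('knob top',s.sum(),r,Q.mean(0).round(4),np.degrees(np.arctan2(a[1],a[0])))
    f=(P[:,2]>.115)&(P[:,2]<.14)&(np.abs(P[:,0]-.61)<.05)&(P[:,1]>-.2)&(P[:,1]<-.05)
    if f.sum()>20:
        Q=plane(m,uv[f],.132)[:,:2];print('fin',f.sum(),cv2.minAreaRect((Q*1000).astype(np.float32)),P[f,2].max())
E
python3 -c "
from kn import *
go([.6194,-.1389,.2],-100.3);knob('3')
p,d=bot.read_camera('side');c=p[115:220,230:350,::-1];cv2.imwrite('pics/side3.png',cv2.resize(c,None,fx=5,fy=5))"
```

```text
t 10.125 tcp [ 0.5625 -0.4513  0.1745] q [ 0.53  0.6   0.1   1.49 -0.06  1.05 -1.13] F [-0.5  0.7 -0.5] w 1.001
tool x [-3.0e-04 -3.4e-03 -1.0e+00] jaw yaw -100.81
shift units [-0.663 -7.935  0.066]
turn units [-0.0014 -0.     -0.0005] deg [-0.51 -0.02 -0.19]
turn units [ 4.986e-01 -8.000e-04  1.000e-04] deg [ 1.7949e+02 -3.0000e-01  3.0000e-02]
knob top 115 ((601.190673828125, -256.6061706542969), (15.17333698272705, 42.89751052856445), 78.93225860595703) [ 0.5999 -0.2563] 169.33684920869126
fin 116 ((618.4070434570312, -138.40757751464844), (12.866766929626465, 45.8342399597168), 79.5028305053711) 0.13352438181350013
```

View pics/top3.png

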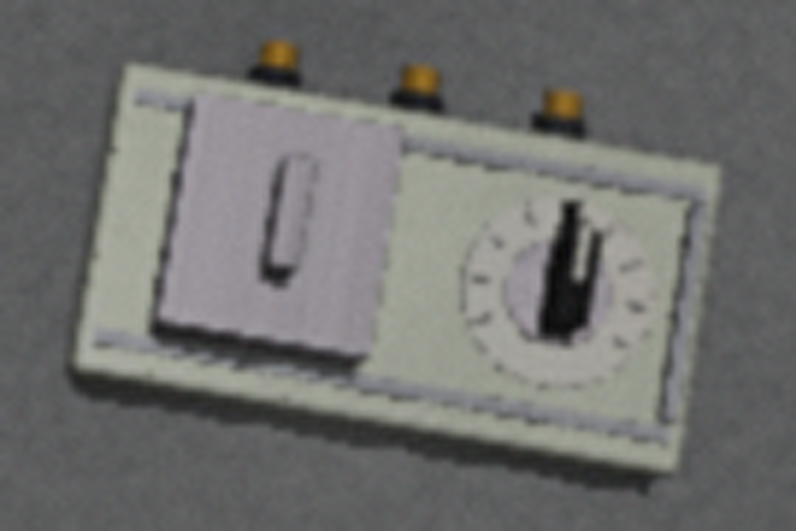

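View pics/side3.png

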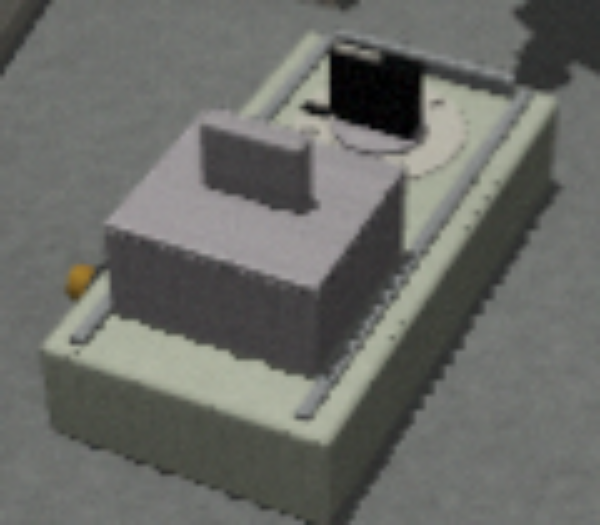

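The top view shows the knob nose pointing up at the mark (570,215). The measured nose direction is -10.7 to -11.1°, against the -10.3° needed. Next is the guard's fin.

Request:
step_arm(
  plan=[
    [0, -0.8, 0, -0.0014, 0, -0.0005],
    [0, -1, 0, 0, 0, 0],
    [0, -1, 0, 0, 0, 0],
    [0, -1, 0, 0, 0, 0],
    [0, -1, 0, 0, 0, 0],
    [0, -1, 0, 0, 0, 0],
    [0, -1, 0, 0, 0, 0],
    [0, -1, 0, 0, 0, 0],
  ],
)

```text
t: 11.22
eef_pos: [0.6195, -0.1354, 0.175]
tool_rot: [-0.062, 0.705, -0.059, -0.704]
contact_force: [0.1, 0.4, 0.4]
gripper_width: 0.997
```

Request:
step_arm(
  plan=[
    [0, -0.1, 0.05, 0, 0, 0],
    [0, 0, 0, 0, 0, 0],
    [0, 0, 0, 0, 0, 0],
    [0, 0, 0, 0, 0, 0],
  ],
)

```text
t: 11.72
eef_pos: [0.6176, -0.136, 0.1743]
tool_rot: [-0.063, 0.705, -0.061, -0.704]
contact_force: [-0.7, -0.5, 0.7]
gripper_width: 1.002
```

```bash
python3 -c "
from kn import *
go([.619,-.1388,.104],-100.3)"
```

```text
t 11.725 tcp [ 0.6176 -0.136   0.1743] q [ 0.09  0.46  0.03  1.72 -0.02  0.96 -1.61] F [-0.7 -0.5  0.7] w 1.002
tool x [ 6.0e-04  2.6e-03 -1.0e+00] jaw yaw -100.05
shift units [ 1.757  0.068 -0.046]
turn units [ 0.0007 -0.      0.0004] deg [ 0.25 -0.01  0.15]
turn units [-0.4993 -0.0007 -0.    ] deg [-1.7975e+02 -2.4000e-01 -1.0000e-02]
```

Request:
step_arm(
  plan=[
    [0.3, 0.07, -0.04, 0.0007, 0, 0.0004],
    [0.4, 0, 0, 0, 0, 0],
    [0.4, 0, 0, 0, 0, 0],
    [0.35, 0, 0, 0, 0, 0],
    [0.3, 0, 0, 0, 0, 0],
    [0, 0, 0, 0, 0, 0],
    [0, 0, 0, 0, 0, 0],
  ],
)

```text
t: 12.6
eef_pos: [0.6194, -0.1377, 0.1046]
tool_rot: [-0.063, 0.705, -0.063, -0.704]
contact_force: [-0.8, 0.1, -0.1]
gripper_width: 0.999
```

Request:
step_arm(
  plan=[
    [0, 0, 0, 0, 0, 0],
    [0, 0, 0, 0, 0, 0],
    [0, 0, 0, 0, 0, 0],
    [0, 0, 0, 0, 0, 0],
    [0, 0, 0, 0, 0, 0],
    [0, 0, 0, 0, 0, 0],
    [0, 0, 0, 0, 0, 0],
    [0, 0, 0, 0, 0, 0],
  ],
  fingers=1,
  force=30,
)

```text
t: 13.6
eef_pos: [0.619, -0.1377, 0.1044]
tool_rot: [-0.063, 0.704, -0.063, -0.704]
contact_force: [-0.7, -0.7, 3.8]
gripper_width: 0.133
```

```bash
python3 -c "
from kn import *
go([.599,-.257,.104],-100.3)"
```

```text
t 13.6 tcp [ 0.619  -0.1377  0.1044] q [ 0.1   0.55  0.03  1.76 -0.02  0.83 -1.61] F [-0.7 -0.7  3.8] w 0.133
tool x [ 3.e-04  5.e-04 -1.e+00] jaw yaw -100.2
shift units [ 0.009  3.023 -0.035]
turn units [ 0.0003 -0.      0.0001] deg [ 0.1  -0.01  0.03]
turn units [-4.997e-01 -1.000e-04 -0.000e+00] deg [-1.799e+02 -5.000e-02 -2.000e-02]
```

Request:
step_arm(
  plan=[
    [0, 0.3, 0, 0, 0, 0],
    [0, 0.5, 0, 0, 0, 0],
    [0, 0.5, 0, 0, 0, 0],
    [0, 0.5, 0, 0, 0, 0],
    [0, 0.5, 0, 0, 0, 0],
    [0, 0.4, 0, 0, 0, 0],
    [0, 0.2, 0, 0, 0, 0],
    [0, 0, 0, 0, 0, 0],
  ],
)

```text
t: 14.6
eef_pos: [0.598, -0.2538, 0.1044]
tool_rot: [-0.063, 0.704, -0.064, -0.704]
contact_force: [-1.2, -1.5, 5.0]
gripper_width: 0.133
```

```bash
python3 -c "
from kn import *
go([.599,-.257,.104],-100.3)"
```

```text
t 14.6 tcp [ 0.598  -0.2538  0.1044] q [ 0.27  0.57  0.04  1.73 -0.03  0.85 -1.42] F [-1.2 -1.5  5. ] w 0.133
tool x [ 2.e-04 -8.e-04 -1.e+00] jaw yaw -100.29
shift units [ 0.009  0.074 -0.038]
turn units [ 0.     -0.0001 -0.0001] deg [ 0.01 -0.02 -0.04]
turn units [-5.e-01  2.e-04 -1.e-04] deg [-1.7999e+02  7.0000e-02 -3.0000e-02]
```

Now I'll ease it to the stop, watching the force.

Request:
step_arm(
  plan=[
    [0, 0.04, 0, 0, 0, 0],
    [0, 0.04, 0, 0, 0, 0],
    [0, 0.04, 0, 0, 0, 0],
    [0, 0, 0, 0, 0, 0],
    [0, 0, 0, 0, 0, 0],
  ],
)

```text
t: 15.22
eef_pos: [0.5976, -0.2564, 0.1044]
tool_rot: [-0.063, 0.704, -0.062, -0.704]
contact_force: [-1.7, 1.6, 5.7]
gripper_width: 0.134
```

Request:
step_arm(
  plan=[
    [0, 0.04, 0, 0, 0, 0],
    [0, 0.04, 0, 0, 0, 0],
    [0, 0, 0, 0, 0, 0],
    [0, 0, 0, 0, 0, 0],
  ],
)

```text
t: 15.72
eef_pos: [0.5976, -0.2564, 0.1044]
tool_rot: [0.064, -0.704, 0.061, 0.705]
contact_force: [-2.4, 8.4, 8.3]
gripper_width: 0.135
```

Request:
step_arm(
  plan=[
    [0, 0.04, 0, 0, 0, 0],
    [0, 0, 0, 0, 0, 0],
    [0, -0.06, 0, 0, 0, 0],
    [0, 0, 0, 0, 0, 0],
  ],
)

```text
t: 16.23
eef_pos: [0.5976, -0.2564, 0.1044]
tool_rot: [0.063, -0.704, 0.061, 0.704]
contact_force: [-2.2, 7.1, 7.5]
gripper_width: 0.135
```

Request:
step_arm(
  plan=[
    [0, 0, 0, 0, 0, 0],
    [0, 0, 0, 0, 0, 0],
    [0, 0, 0, 0, 0, 0],
    [0, 0, 0, 0, 0, 0],
    [0, 0, 0, 0, 0, 0],
    [0, 0, 0, 0, 0, 0],
    [0, 0, 0, 0, 0, 0],
  ],
  fingers=-1,
)

```text
t: 17.1
eef_pos: [0.5972, -0.2588, 0.1041]
tool_rot: [-0.063, 0.704, -0.063, -0.704]
contact_force: [0.1, 0.1, 0.5]
gripper_width: 0.999
```

Request:
step_arm(
  plan=[
    [-0.4, 0, 0, 0, 0, 0],
    [-0.8, 0, 0, 0, 0, 0],
    [-0.8, 0, 0, 0, 0, 0],
    [-0.4, 0, 0, 0, 0, 0],
    [0, 0.8, 0, 0, 0, 0],
    [0, 1, 0, 0, 0, 0],
    [0, 1, 0, 0, 0, 0],
    [0, 1, 0, 0, 0, 0],
  ],
)

```text
t: 18.1
eef_pos: [0.5698, -0.4095, 0.2]
tool_rot: [0.063, -0.704, 0.062, 0.704]
contact_force: [-1.2, 0.4, 0.2]
gripper_width: 1.001
```

Request:
step_arm(
  plan=[
    [0, 1, 0, 0, 0, 0],
    [0, 0, 0, 0, 0, 0],
    [0, 0, 0, 0, 0, 0],
  ],
)

```text
t: 18.48
eef_pos: [0.5633, -0.4471, 0.1997]
tool_rot: [0.063, -0.704, 0.062, 0.704]
contact_force: [-0.2, 0.3, -0.6]
gripper_width: 1.0
```

```bash
python3 - <<'E'
from kn import *
go([.599,-.257,.2],-100.3)
m=bot.camera_model('top');p,d=bot.read_camera('top')
a=p[150:240,290:425,::-1];a=cv2.resize(a,(600,400),interpolation=cv2.INTER_CUBIC)
cv2.imwrite('pics/top4.png',a)
s=bot.read_camera('side')[0][115:220,230:350,::-1];cv2.imwrite('pics/side4.png',cv2.resize(s,None,fx=5,fy=5))
v,u=np.mgrid[0:420,0:560];uv=np.c_[u.ravel(),v.ravel()].astype(float);P=depthpt(m,uv,d.ravel())
for z0,z1,z in((.115,.14,.129),(.09,.103,.097)):
    f=(P[:,2]>z0)&(P[:,2]<z1)&(np.abs(P[:,0]-.6)<.08)&(np.abs(P[:,1]+.25)<.09)
    Q=plane(m,uv[f],z)[:,:2];print(f.sum(),cv2.minAreaRect((Q*1000).astype(np.float32)))
E
```

```text
t 18.475 tcp [ 0.5633 -0.4471  0.1997] q [ 0.53  0.58  0.09  1.47 -0.06  1.1  -1.12] F [-0.2  0.3 -0.6] w 1.0
tool x [-1.0e-04  1.7e-03 -1.0e+00] jaw yaw -100.18
shift units [ 1.000e-03 -4.836e+00 -3.800e-02]
turn units [0.0003 0.0001 0.0003] deg [0.12 0.02 0.1 ]
turn units [-4.997e-01 -4.000e-04  1.000e-04] deg [-1.7988e+02 -1.5000e-01  4.0000e-02]
126 ((598.0481567382812, -255.55484008789062), (14.560552597045898, 45.40827560424805), 78.35466003417969)
1306 ((598.3060913085938, -256.0788269042969), (84.90899658203125, 92.85047149658203), 79.6536865234375)
```

View pics/top4.png

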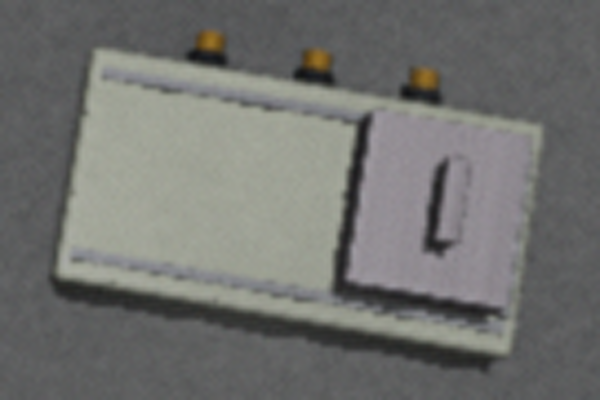

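View pics/side4.png

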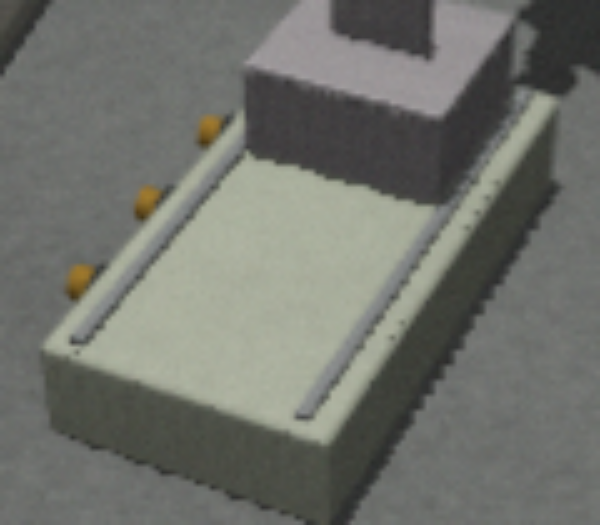

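The guard sits over the knob at the right end of its rails (crop 445,210). The roof centre matches the knob axis, and the arm is clear.

```bash
python3 -c "
from station import bot
print(bot.hand_in())"
```

```text
the job is handed in; nothing more can be done
None
```

I turned the guarded regulator's knob about 76° clockwise to the broad black mark and released it. I then gripped the guard's fin, slid it about 120 mm to its end stop and released it. The arm was clear when I handed the job in at about 18.6 s.

- **Knob setting:** after I let go, the nose measured -10.7° by one fit and -11.1° by another, against the -10.3° needed. That is up to about 0.8° past the mark, which is about the measuring noise.
- **Guard:** it stayed put under a further push of about 8 N, so I take it to be at the stop. In the top view, the roof centre is within about 2 mm of the knob axis.
- **Small disagreement:** the knob axis came out about 2 mm different from the first camera fit than from the grip. I allowed for this while turning.
- **Not checked:** the knob could not be seen again once it was under the guard. The forces during the slide were low, which suggests the guard did not touch it.

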